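# Clear the light panel and hold a cut glass over it for inspection

### The job

Take the scraper block and wipe all four loose brown chips off the light panel onto the bench, touching the chips only with the scraper, then set the scraper down on the bench, off the panel, and let go of it. Next draw the amber glass up out of its rack and hold it over the middle of the light panel, at least a hand's breadth above it, tipped over by about 45 degrees (to any side) with its mouth still the higher end. Finish while still holding it there in the gripper; do not put it down, and leave the other glasses and everything else on the bench where they stand.

Things in the scene. Friction and masses are not known exactly. Their poses are not given: they have to be found in the camera images.
- panel: fixed flat inspection light panel, white top in an aluminium body, 180 (its x) x 140 (its y) x 30 mm high, no raised rim, so chips can be pushed over any edge. Origin at the centre of its underside on the bench; z up. It stands to the left or right of the middle and may be turned by up to 0.25 rad
- chip1_center (a point): brown flat chip of a broken grinding wheel, about 25 mm across and 10 mm thick, 10 g, lying loose on the light panel. The point is its centre, 5 mm above its underside
- chip2_center (a point): brown flat chip of a broken grinding wheel, about 25 mm across and 10 mm thick, 10 g, lying loose on the light panel. The point is its centre, 5 mm above its underside
- chip3_center (a point): brown flat chip of a broken grinding wheel, about 25 mm across and 10 mm thick, 10 g, lying loose on the light panel. The point is its centre, 5 mm above its underside
- chip4_center (a point): brown flat chip of a broken grinding wheel, about 25 mm across and 10 mm thick, 10 g, lying loose on the light panel. The point is its centre, 5 mm above its underside
- scraper_center (a point): scraper block standing on the bench: pale wooden block 24 mm thick (its x), 130 mm wide (its y), over a black rubber foot 18 mm thick; 70 mm high in all, 180 g. The point is its centre, 35 mm above its foot; axes x = thickness (wiping direction, both faces alike), y = width, z up. The wooden part, which is to be gripped across its thickness, spans 24 to 70 mm above the foot. Wipe with the foot on or within about 4 mm above the panel
- rack: fixed wooden rack, 290 (its x) x 90 (its y) mm, top board at 64 mm, bottom board 12 mm thick, with three round 62 mm holes in the 12 mm thick top board at x = -90, 0, +90 mm along its x. Origin at the centre of its underside; z up. It stands on the other side of the middle from the panel and may be turned by up to 0.25 rad. A glass stands upright in each hole, its base on the bottom board at 12 mm and its rim at 137 mm
- amber_glass_center (a point): the amber (orange) cut tumbler to be inspected: straight round glass, 56 mm outside diameter, 125 mm tall, wall 4 mm, about 250 g, standing in one of the rack's three holes (any of them), with about 73 mm of it above the rack's top board. The point is its centre, half-way up (62.5 mm above its base); z runs from base to mouth
- blue_glass_center (a point): blue tumbler of the same shape and size (bystander); leave it standing in the rack. The point is its centre, half-way up
- green_glass_center (a point): green tumbler of the same shape and size (bystander); leave it standing in the rack. The point is its centre, half-way up
- spare_wheel: bystander: grey grinding wheel lying flat, 110 mm diameter, 18 mm thick, near the back; origin at the centre of its underside
- oil_bottle: bystander: small green bottle with red cap, 52 mm diameter, 110 mm tall, near the back; origin at the centre of its underside
- grit_jar: bystander: grey jar, 64 mm diameter, 75 mm tall, near the back; origin at the centre of its underside
- brush: bystander: flat paint brush, about 200 mm long, lying on the bench at the right; origin near its middle on the underside

How it is judged:
By the outcome, as a careful person would: the job done as asked, in the order asked, and still so for the second after the job is handed in, while the arm keeps its last pose, push and grip.
It also fails if it takes over 64 s, if anything falls off the work surface, if the arm or the gripper's body presses on something with over 40 N, if the wrist force passes 120 N, or if a joint passes its speed limit or range.

### The arm

A 6-joint arm with a two-finger parallel gripper is mounted at the origin on the work surface. World frame = base frame: x ahead of the robot, y to its left, z up, the work surface at z = 0. Lengths are in mm, angles in rad, forces in N, time in s.
With the tool pointing down it reaches from about 300 to 775 mm from the base axis. Payload 14.6 kg.
Tool frame: the origin (TCP) lies at the very end of the fingers, on their centre line; the grasp point (between the pads) lies 19 mm behind it; z points along the fingers, y is the direction in which the jaws open and shut (so a half turn about z gives the same grasp; the last joint's range is limited). The gripper opens to 94 mm and grips with 3 to 60 N. Pads are 16 mm wide; open, the fingers measure 119 mm over their backs; the gripper's body (75 mm by 177 mm) begins 78 mm behind the grasp point.
Start: joints at [-1.204, 0.3, 1.521, -0, 1.321, -0.067], TCP at [231.169, -499.049, 181.846] pointing down, gripper open.
Joint ranges: [-3.03, 3.03], [-0.79, 2.21], [0.23, 2.52], [-1.04, 4.18], [0, 3.07], [-2.55, 2.55]. Speed limits (rad/s): [2.22, 2.22, 2.57, 3.14, 3.14, 3.14].

### API

Orientations are given as [roll, pitch, yaw] about the fixed x, y, z axes, in that order (R = Rz(yaw) Ry(pitch) Rx(roll)).
In Python, from cell import manip gives the robot as it stands.
- The arm moves only by the shell command python3 -m pendant 'ROWS' [FORCE]. ROWS is JSON, a list of rows, each an object with "claw": the finger opening in m, from 0 to 0.094; "delta_pos": the shift along the tool's x, y, z in m, a list of three; "rotation": the turn, a rotation vector about the tool's x, y, z in rad, a list of three. A call has 1 to 10 rows; each row is the pose to reach, as a shift and turn from the pose measured when the call began, along the tool's axes at that moment; what a row does not reach only later rows make up. A row lasts 1/8 s, in which the tool goes at most 62.5 mm and 10.7 degrees, less where a joint would pass 70% of its speed; a pose out of reach is approached as far as the arm can. A call with a gripper value outside its range is refused whole. The fingers move at their own pace and stop on an object; FORCE is the grip in N (left out, the last holds). Time passes only in rows, so rows that repeat a pose let the fingers close. It gives the time, the measured TCP pose, the force and the opening at its end, in the units of the state.
- manip.read_state(): the state, without advancing time (a new reading comes with each control period).
- manip.camera(name): name is "side" or "top"; returns the picture (480x640x3 uint8, red, green, blue); there is no depth.
- manip.camera_model(name): a dict with "fx", "fy", "cx", "cy" (pixels), "cam_to_world" (4x4, takes a point from camera to world coordinates). Camera axes: x right, y up, looking along -z (the intrinsics and any distortion apply to the point x, -y, -z); pixel columns grow to the right and rows downward; lengths in mm; the calibration is good to about 2 mm. A picture is of the moment at which its call begins. camera_model takes no time and is no camera call.
- manip.sign_off(): hands the job in, once; it reports no verdict.
The state is a dict: "clock": time; "joints": joint angles; "qd": joint speeds; "effort": joint torques, N m; "eef_pos": TCP position; "eef_rot": TCP orientation; "wrist_force": force on the tool from outside, world axes, zero at the start; "moment": the same for the moment, N m; "finger_gap": finger opening in mm.
Only numpy, scipy, OpenCV 4.12 (cv2) and the standard library are available. Lean on these libraries where they do the work, as an engineer would, in place of code of your own. Each camera call takes 0.05 s, during which the arm holds its last target.

## Working session

There is one attempt and no reset: what is moved stays moved. The work goes in short steps, Python scripts to look and compute and a shell command to move; the robot and the scene stay as the last step left them, time stands still between calls to the robot, and variables do not carry over. Pictures are saved under pics/ and viewed, and the job is handed in when it is done.

```bash
ls; mkdir -p pics; python3 - <<'E'
from cell import manip
import cv2,json
for n in("top","side"):
    im=manip.camera(n); cv2.imwrite(f"pics/{n}0.png",im[:,:,::-1])
    m=manip.camera_model(n); print(n,{k:(v if not hasattr(v,'tolist') else v.tolist()) for k,v in m.items()})
print(manip.read_state())
E
```

```text
pics
top {'fx': 524.7952476646244, 'fy': 524.7952476646244, 'cx': 328.6365704314578, 'cy': 238.43852244034642, 'cam_to_world': [[0.03020500979377044, 0.993642042023419, -0.10845805505765012, 449.6153818662917], [-0.9994248765754205, 0.02834986186005756, -0.01860648851130795, -78.41014066320862], [-0.015413418360766373, 0.10895768745731389, 0.9939268830645392, 1313.6077165231038], [0.0, 0.0, 0.0, 1.0]]}
side {'fx': 478.56516660332227, 'fy': 478.56516660332227, 'cx': 327.716112836019, 'cy': 241.92693087929197, 'cam_to_world': [[-0.9510496507201797, 0.2346384713824617, -0.20112023670512552, 407.8103957890118], [-0.30879154448102203, -0.6955199546704024, 0.648767889705021, 565.7401603481557], [0.01234276800596213, 0.6791147034209929, 0.7339283859310578, 792.2768449020307], [0.0, 0.0, 0.0, 1.0]]}
{'clock': 0.1, 'joints': array([-1.20361294e+00,  3.00400456e-01,  1.52149257e+00, -8.80566813e-06,
        1.32072138e+00, -6.65881639e-02]), 'qd': array([-1.65650150e-04, -1.12651672e-03,  7.48005799e-05,  7.78755207e-04,
       -1.32202568e-03, -4.10334579e-04]), 'effort': array([ 1.57073580e-03, -5.32644439e+01, -3.53282869e+01,  7.10314955e-02,
        2.34601612e-02, -8.03505964e-05]), 'eef_pos': array([ 231.07210889, -498.82408031,  181.36254249]), 'eef_rot': array([-3.14057260e+00, -5.94756212e-05,  4.33773702e-01]), 'wrist_force': array([-0.62518698,  0.54856729, -0.57863919]), 'moment': array([ 0.02241824, -0.03066789, -0.00973858]), 'finger_gap': 93.81492915130607}
```

View pics/top0.png

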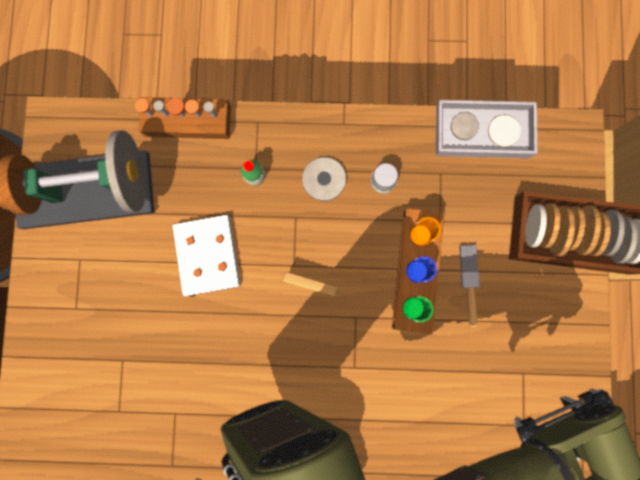

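View pics/side0.png

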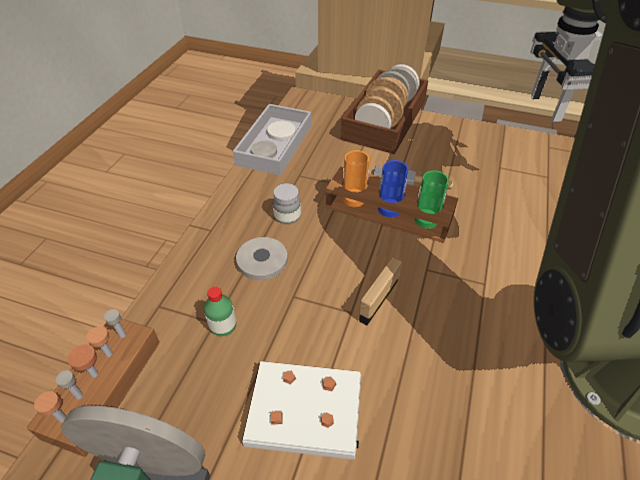

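The top view shows the panel around (206,255) with its four chips at about (191,241), (220,239), (198,272) and (222,267). The scraper is near (310,284). The rack holds amber (425,232), blue (422,270) and green (418,309). I'll enlarge these areas.

```bash
python3 - <<'E'
import cv2
t=cv2.imread('pics/top0.png');s=cv2.imread('pics/side0.png')
cv2.imwrite('pics/c1.png',cv2.resize(t[205:305,160:260],None,fx=6,fy=6,interpolation=cv2.INTER_CUBIC))
cv2.imwrite('pics/c2.png',cv2.resize(t[250:310,270:350],None,fx=8,fy=8,interpolation=cv2.INTER_CUBIC))
cv2.imwrite('pics/c3.png',cv2.resize(t[200:340,380:500],None,fx=4,fy=4,interpolation=cv2.INTER_CUBIC))
cv2.imwrite('pics/c4.png',cv2.resize(s[250:330,340:420],None,fx=7,fy=7,interpolation=cv2.INTER_CUBIC))
E
```

```text
(no output)
```

View pics/c1.png

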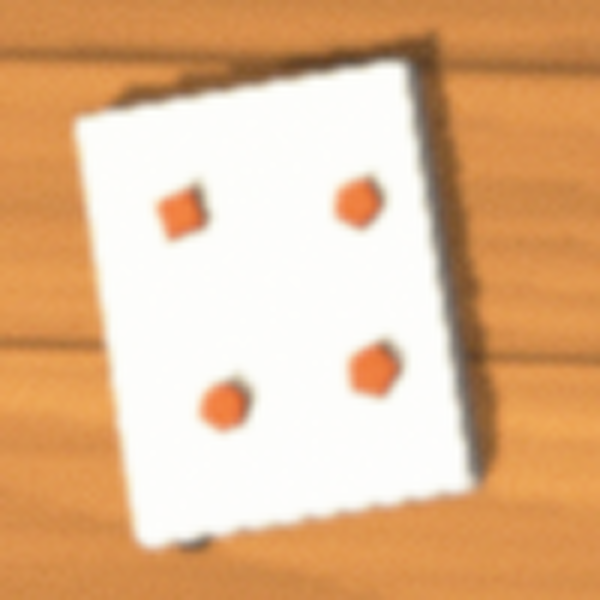

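View pics/c2.png

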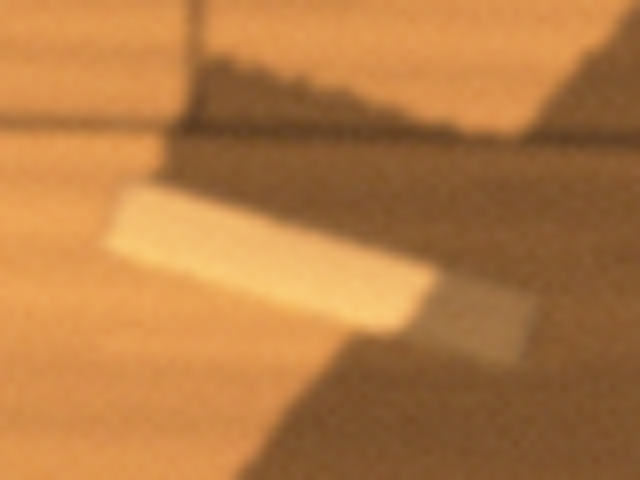

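View pics/c3.png

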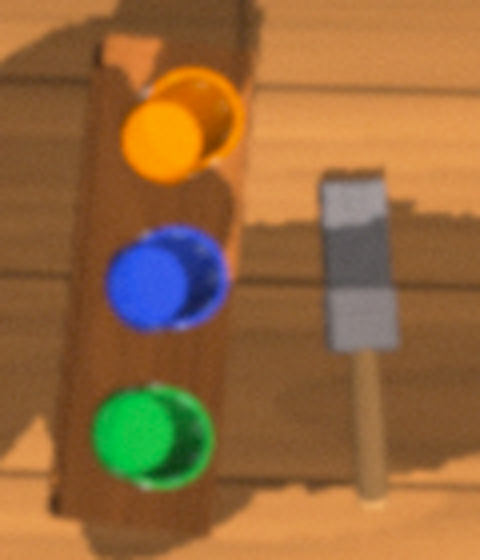

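View pics/c4.png

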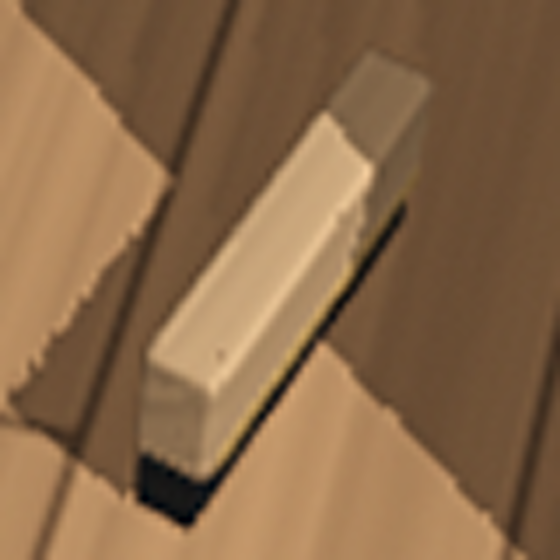

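Read-offs from the crops (crop pixels):
- **Panel corners:** (76,118), (408,60), (478,488), (143,547).
- **Chips:** (182,212), (359,203), (225,405), (374,369).
- **Scraper top:** (128,180), (538,295), (520,366), (105,243).
- **Glass rims:** amber about (194,118), blue (179,276), green (163,438).

```bash
cat > h.py <<'E'
import numpy as np, cv2
from scipy.spatial.transform import Rotation as R
from cell import manip
def p2w(n,u,v,z):
    m=manip.camera_model(n);T=np.array(m['cam_to_world'])
    d=T[:3,:3]@np.array([(u-m['cx'])/m['fx'],-(v-m['cy'])/m['fy'],-1])
    o=T[:3,3];return o+d*(z-o[2])/d[2]
def w2p(n,p):
    m=manip.camera_model(n);T=np.array(m['cam_to_world'])
    c=T[:3,:3].T@(np.array(p,float)-T[:3,3]);return np.array([m['cx']-m['fx']*c[0]/c[2],m['cy']+m['fy']*c[1]/c[2]])
def delta(pos,rpy):
    """tool-axis shift (m) and rotvec from measured pose to target"""
    s=manip.read_state();R0=R.from_euler('xyz',s['eef_rot']);
    Rt=R.from_euler('xyz',rpy)
    return (R0.inv().apply(np.array(pos)-s['eef_pos'])/1000).round(4),(R0.inv()*Rt).as_rotvec().round(4)
def snap(n,f,box=None,k=1):
    im=manip.camera(n)[:,:,::-1]
    if box: im=im[box[1]:box[3],box[0]:box[2]]
    cv2.imwrite('pics/'+f,cv2.resize(im,None,fx=k,fy=k,interpolation=cv2.INTER_CUBIC))
E
python3 - <<'E'
from h import *
np.set_printoptions(precision=1,suppress=True)
def f(pts,k,ox,oy,z,n='top'): return np.array([p2w(n,(u+.5)/k-.5+ox,(v+.5)/k-.5+oy,z) for u,v in pts])
P=f([(76,118),(408,60),(478,488),(143,547)],6,160,205,30);print(P,P.mean(0));e=P[3]-P[0]+P[2]-P[1];print('long axis ang',np.arctan2(e[1],e[0]),[np.linalg.norm(P[i]-P[i-1]) for i in range(4)])
print('chips',f([(182,212),(359,203),(225,405),(374,369)],6,160,205,40))
S=f([(128,180),(538,295),(520,366),(105,243)],8,270,250,70);e=S[1]-S[0]+S[2]-S[3];print(S,S.mean(0),np.arctan2(e[1],e[0]),[np.linalg.norm(S[i]-S[i-1]) for i in range(4)])
S2=f([(150,357),(375,50),(432,87),(208,390)],7,340,250,70,'side');e=S2[1]-S2[0]+S2[2]-S2[3];print('side',S2,S2.mean(0),np.arctan2(e[1],e[0]))
print('glass',f([(194,118),(179,276),(163,438)],4,380,200,137))
for n,p in [('side',[370,163,30]),]:pass
for c in P: print(w2p('side',c))
E
```

```text
[[614.  334.4  30. ]
 [642.  198.   30. ]
 [466.8 160.4  30. ]
 [438.8 295.9  30. ]] [540.4 247.2  30. ]
long axis ang -2.9278093328881574 [np.float64(179.33928330830895), np.float64(139.19597061758293), np.float64(179.208308509713), np.float64(138.3562633066566)]
chips [[575.3 285.2  40. ]
 [581.  212.9  40. ]
 [497.1 263.1  40. ]
 [513.5 203.2  40. ]]
[[502.3  44.5  70. ]
 [472.  -77.9  70. ]
 [451.  -73.2  70. ]
 [483.5  50.6  70. ]] [477.2 -14.   70. ] -1.820391330458 [np.float64(19.76666959462055), np.float64(126.08192247719307), np.float64(21.49517139581166), np.float64(127.95259639483808)]
side [[501.8  48.1  70. ]
 [469.  -76.2  70. ]
 [450.6 -67.8  70. ]
 [484.6  53.5  70. ]] [476.5 -10.6  70. ] -1.8360250230519142
glass [[ 605.5 -279.9  137. ]
 [ 516.3 -272.4  137. ]
 [ 426.2 -264.5  137. ]]
[242.3 438.4]
[260.5 359.1]
[361.9 369.2]
[356.4 450.4]
```

```bash
python3 - <<'E'
from h import *
print(delta([477,-12,150],[np.pi,0,1.32]))
E
```

```text
(array([ 0.4278, -0.3383,  0.0317]), array([-9.000e-04, -5.000e-04, -8.862e-01]))
```

```bash
python3 -m pendant '[{"claw":0.094,"delta_pos":[0.2,-0.158,0.0],"rotation":[0,0,-0.45]},{"claw":0.094,"delta_pos":[0.4278,-0.3383,0.0],"rotation":[0,0,-0.886]},{"claw":0.094,"delta_pos":[0.4278,-0.3383,0.0],"rotation":[0,0,-0.886]},{"claw":0.094,"delta_pos":[0.4278,-0.3383,0.0],"rotation":[0,0,-0.886]},{"claw":0.094,"delta_pos":[0.4278,-0.3383,0.0],"rotation":[0,0,-0.886]},{"claw":0.094,"delta_pos":[0.4278,-0.3383,0.0],"rotation":[0,0,-0.886]},{"claw":0.094,"delta_pos":[0.4278,-0.3383,0.0],"rotation":[0,0,-0.886]},{"claw":0.094,"delta_pos":[0.4278,-0.3383,0.0],"rotation":[0,0,-0.886]},{"claw":0.094,"delta_pos":[0.4278,-0.3383,0.0317],"rotation":[0,0,-0.886]},{"claw":0.094,"delta_pos":[0.4278,-0.3383,0.0317],"rotation":[0,0,-0.886]}]' 40
python3 - <<'E'
from h import *
snap('top','t1.png',(200,180,400,330),4); snap('side','s1.png',(300,150,500,350),3)
print(manip.read_state()['eef_pos'],delta([477,-12,30],[np.pi,0,1.32]))
E
```

```text
clock: 1.35
eef_pos: [476.5, -9.7, 147.8]
eef_rot: [-3.137, -0.0, 1.324]
wrist_force: [0.8, -0.2, -0.1]
finger_gap: 93.9
[476.8176314  -12.15207792 149.98571004] (array([1.0e-04, 3.0e-04, 1.2e-01]), array([-0.0014, -0.0005,  0.0006]))
```

View pics/s1.png

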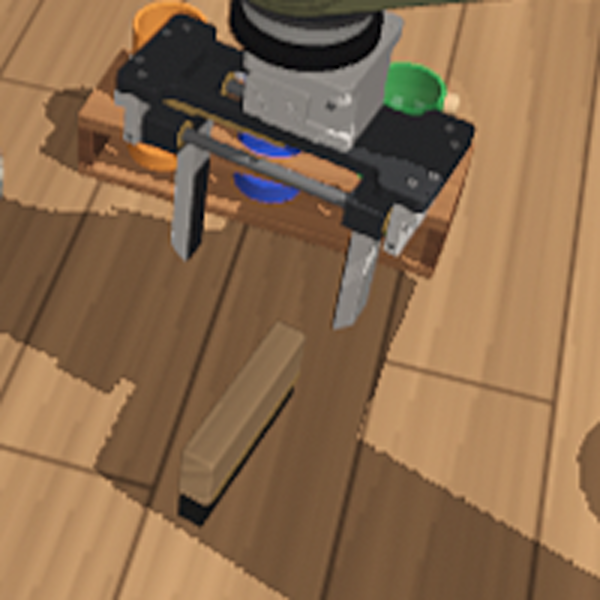

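View pics/t1.png

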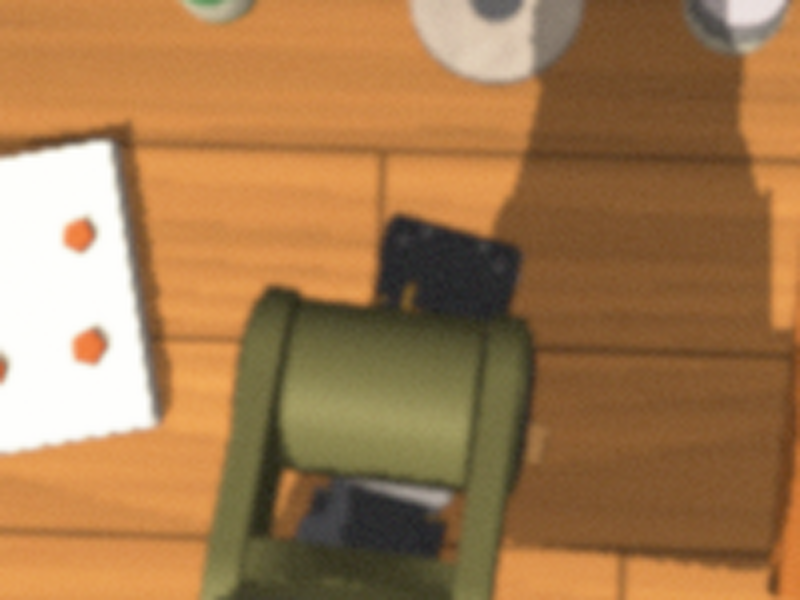

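The open jaws span the block (block at about (240,420) in the side crop), with the jaw axis across its thickness. I'll descend and grip it.

```bash
python3 -m pendant '[{"claw":0.094,"delta_pos":[0,0,0.04],"rotation":[0,0,0]},{"claw":0.094,"delta_pos":[0,0,0.08],"rotation":[0,0,0]},{"claw":0.094,"delta_pos":[0,0,0.105],"rotation":[0,0,0]},{"claw":0.094,"delta_pos":[0,0,0.12],"rotation":[0,0,0]},{"claw":0.094,"delta_pos":[0,0,0.12],"rotation":[0,0,0]},{"claw":0.02,"delta_pos":[0,0,0.12],"rotation":[0,0,0]},{"claw":0.02,"delta_pos":[0,0,0.12],"rotation":[0,0,0]},{"claw":0.02,"delta_pos":[0,0,0.12],"rotation":[0,0,0]},{"claw":0.02,"delta_pos":[0,0,0.12],"rotation":[0,0,0]},{"claw":0.02,"delta_pos":[0,0,0.12],"rotation":[0,0,0]}]' 40
```

```text
clock: 2.7
eef_pos: [476.7, -12.0, 30.0]
eef_rot: [-3.14, -0.001, 1.321]
wrist_force: [-0.2, 0.3, -0.0]
finger_gap: 47.6
```

```bash
python3 -m pendant '[{"claw":0.015,"delta_pos":[0,0,0],"rotation":[0,0,0]},{"claw":0.015,"delta_pos":[0,0,0],"rotation":[0,0,0]},{"claw":0.015,"delta_pos":[0,0,0],"rotation":[0,0,0]},{"claw":0.015,"delta_pos":[0,0,0],"rotation":[0,0,0]},{"claw":0.015,"delta_pos":[0,0,0],"rotation":[0,0,0]},{"claw":0.015,"delta_pos":[0,0,0],"rotation":[0,0,0]}]' 40
```

```text
clock: 3.45
eef_pos: [476.7, -12.0, 30.0]
eef_rot: [-3.14, -0.001, 1.321]
wrist_force: [-0.9, 0.1, -1.0]
finger_gap: 23.9
```

```bash
python3 - <<'E'
from h import *
c=np.array([540.4,247.2]);a=0.214;ux=np.array([np.cos(a),np.sin(a)]);uy=np.array([-ux[1],ux[0]])
for px in (-72,-120,110):
    print(px,c+ux*px-6*uy)
t=c-72*ux-6*uy
print(manip.read_state()['eef_pos'],delta([t[0],t[1],110],[np.pi,0,1.785]),delta([t[0],t[1],62],[np.pi,0,1.785]))
E
```

```text
-72 [471.31659585 226.04619961]
-120 [424.4115117  215.85242303]
110 [649.16503991 264.69760247]
[476.70639101 -12.01865748  30.03486466] (array([ 0.2294, -0.0642, -0.0798]), array([-0.0011, -0.0008, -0.4643])) (array([ 0.2293, -0.0642, -0.0318]), array([-0.0011, -0.0008, -0.4643]))
```

Scraper is gripped (23.9 mm gap). I'll wipe toward the robot (panel -x), where the bench is open.

```bash
python3 - <<'E'
from h import *
c=np.array([540.4,247.2]);a=0.214;ux=np.array([np.cos(a),np.sin(a)]);uy=np.array([-ux[1],ux[0]])
t=c+76*ux-6*uy
print(t,delta([t[0],t[1],110],[np.pi,0,1.785]))
E
```

```text
[615.94060531 257.47701073] (array([ 0.2956,  0.0681, -0.0799]), array([-0.0011, -0.0008, -0.4643]))
```

```bash
python3 -m pendant '[{"claw":0.015,"delta_pos":[0,0,-0.04],"rotation":[0,0,0]},{"claw":0.015,"delta_pos":[0,0,-0.08],"rotation":[0,0,0]},{"claw":0.015,"delta_pos":[0.05,0.012,-0.08],"rotation":[0,0,-0.08]},{"claw":0.015,"delta_pos":[0.10,0.023,-0.08],"rotation":[0,0,-0.16]},{"claw":0.015,"delta_pos":[0.15,0.035,-0.08],"rotation":[0,0,-0.24]},{"claw":0.015,"delta_pos":[0.20,0.046,-0.08],"rotation":[0,0,-0.32]},{"claw":0.015,"delta_pos":[0.25,0.058,-0.08],"rotation":[0,0,-0.40]},{"claw":0.015,"delta_pos":[0.28,0.065,-0.08],"rotation":[0,0,-0.464]},{"claw":0.015,"delta_pos":[0.2956,0.0681,-0.08],"rotation":[0,0,-0.464]},{"claw":0.015,"delta_pos":[0.2956,0.0681,-0.08],"rotation":[0,0,-0.464]}]' 40
python3 - <<'E'
from h import *
snap('top','t2.png',(150,180,350,330),4); snap('side','s2.png',(200,270,400,470),3)
print(manip.read_state()['eef_pos'],delta([615.9,257.5,62],[np.pi,0,1.785]))
E
```

```text
clock: 4.7
eef_pos: [615.6, 258.1, 109.2]
eef_rot: [-3.14, -0.001, 1.786]
wrist_force: [-0.6, -0.3, -2.2]
finger_gap: 23.7
[615.5999524  256.90017816 109.76239995] (array([0.0005, 0.0005, 0.0478]), array([-0.0017, -0.0008, -0.0005]))
```

View pics/s2.png

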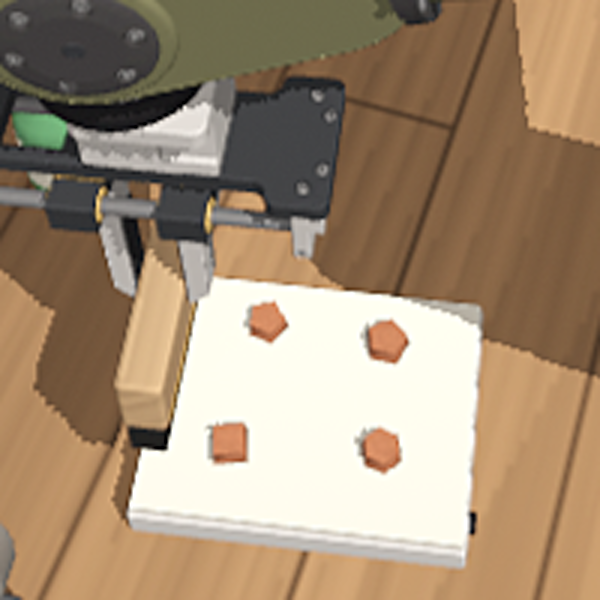

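View pics/t2.png

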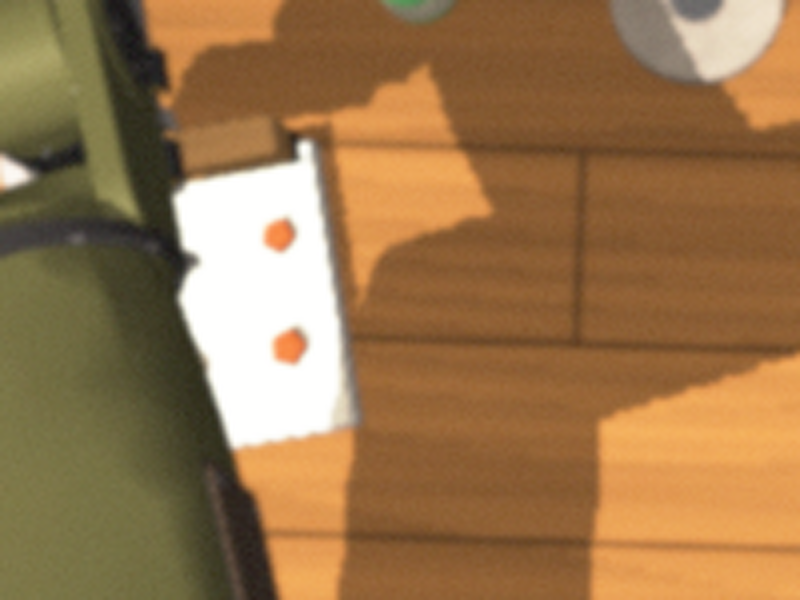

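```bash
python3 -m pendant '[{"claw":0.015,"delta_pos":[0.0005,0.0005,0.02],"rotation":[0,0,0]},{"claw":0.015,"delta_pos":[0.0005,0.0005,0.036],"rotation":[0,0,0]},{"claw":0.015,"delta_pos":[0.0005,0.0005,0.044],"rotation":[0,0,0]},{"claw":0.015,"delta_pos":[0.0005,0.0005,0.048],"rotation":[0,0,0]},{"claw":0.015,"delta_pos":[0.0005,0.0005,0.048],"rotation":[0,0,0]}]' 40
python3 - <<'E'
from h import *
snap('side','s3.png',(200,290,400,470),4)
print(manip.read_state()['eef_pos'],manip.read_state()['wrist_force'])
E
```

```text
clock: 5.42
eef_pos: [615.9, 257.5, 61.7]
eef_rot: [-3.14, -0.001, 1.784]
wrist_force: [0.1, 0.6, -2.1]
finger_gap: 23.6
[616.06124756 257.60511727  62.08352332] [-1.42295224  0.17788671 -1.6182419 ]
```

View pics/s3.png

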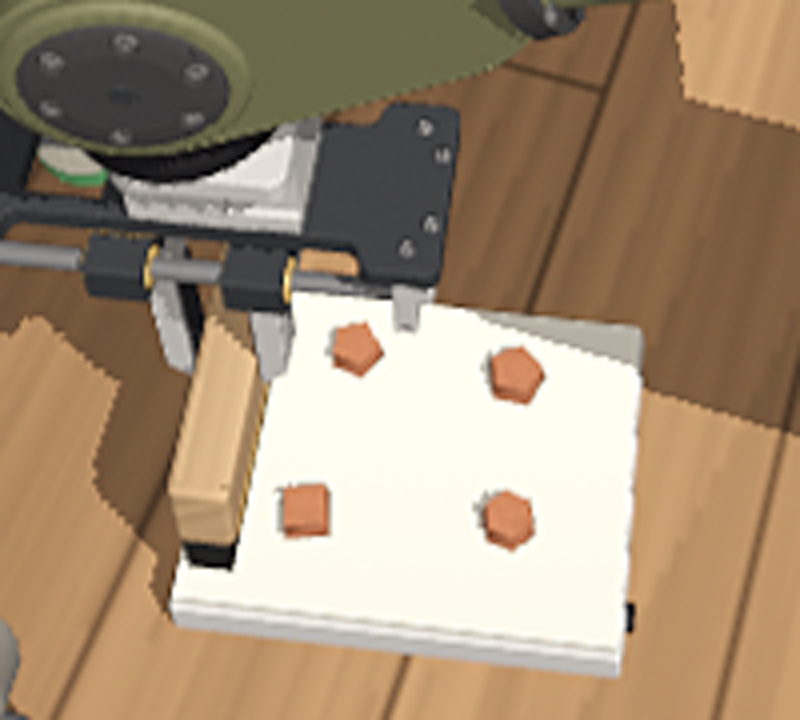

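The foot sits just over the panel behind all four chips and spans them across the width. Now the wipe.

```bash
python3 -m pendant '[{"claw":0.015,"delta_pos":[0,-0.01,0],"rotation":[0,0,0]},{"claw":0.015,"delta_pos":[0,-0.022,0],"rotation":[0,0,0]},{"claw":0.015,"delta_pos":[0,-0.034,0],"rotation":[0,0,0]},{"claw":0.015,"delta_pos":[0,-0.046,0],"rotation":[0,0,0]},{"claw":0.015,"delta_pos":[0,-0.058,0],"rotation":[0,0,0]},{"claw":0.015,"delta_pos":[0,-0.07,0],"rotation":[0,0,0]},{"claw":0.015,"delta_pos":[0,-0.082,0],"rotation":[0,0,0]},{"claw":0.015,"delta_pos":[0,-0.094,0],"rotation":[0,0,0]},{"claw":0.015,"delta_pos":[0,-0.106,0],"rotation":[0,0,0]},{"claw":0.015,"delta_pos":[0,-0.118,0],"rotation":[0,0,0]}]' 40
python3 - <<'E'
from h import *
snap('side','s4.png',(200,290,400,470),4)
print(manip.read_state()['eef_pos'],delta([430.6,217.3,62],[np.pi,0,1.785]))
E
```

```text
clock: 6.72
eef_pos: [500.0, 232.4, 62.3]
eef_rot: [-3.14, -0.001, 1.784]
wrist_force: [0.1, 1.2, -1.1]
finger_gap: 23.8
[498.85016246 232.20949364  62.10852984] (array([-0.0001, -0.0699,  0.0003]), array([-0.0021, -0.0008, -0.0003]))
```

View pics/s4.png

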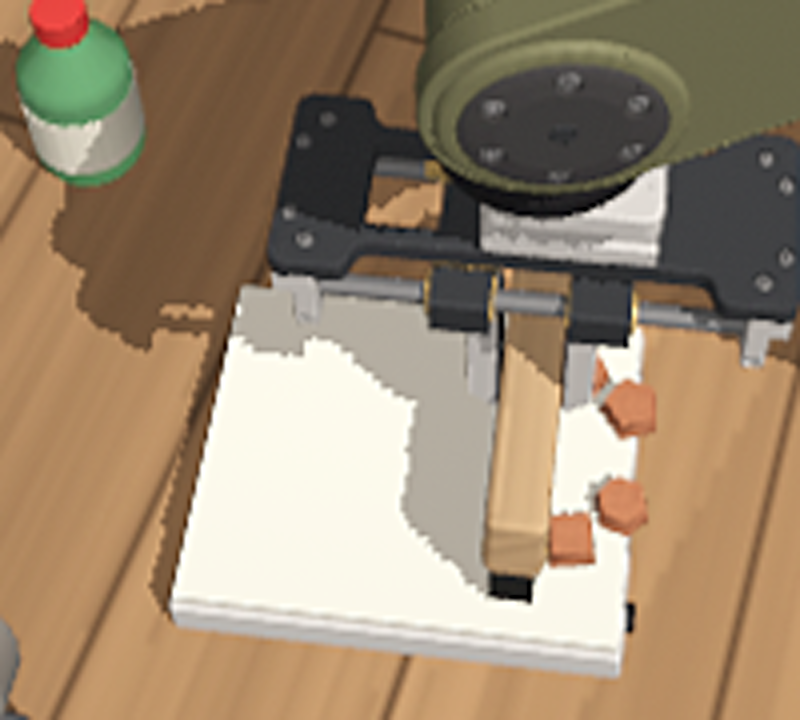

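All four chips are ahead of the blade and still inside its width, so I'll carry on over the edge.

```bash
python3 -m pendant '[{"claw":0.015,"delta_pos":[0,-0.01,0],"rotation":[0,0,0]},{"claw":0.015,"delta_pos":[0,-0.022,0],"rotation":[0,0,0]},{"claw":0.015,"delta_pos":[0,-0.034,0],"rotation":[0,0,0]},{"claw":0.015,"delta_pos":[0,-0.046,0],"rotation":[0,0,0]},{"claw":0.015,"delta_pos":[0,-0.058,0],"rotation":[0,0,0]},{"claw":0.015,"delta_pos":[0,-0.068,0],"rotation":[0,0,0]},{"claw":0.015,"delta_pos":[0,-0.075,0],"rotation":[0,0,0]},{"claw":0.015,"delta_pos":[0,-0.075,0],"rotation":[0,0,0]}]' 40
python3 - <<'E'
from h import *
snap('side','s5.png',(200,290,440,470),3.3); snap('top','t5.png',(130,180,350,345),3.6)
print(manip.read_state()['eef_pos'],manip.read_state()['wrist_force'])
E
```

```text
clock: 7.78
eef_pos: [425.3, 216.2, 62.4]
eef_rot: [-3.14, -0.001, 1.785]
wrist_force: [-0.0, 0.3, -1.2]
finger_gap: 23.9
[425.80012922 216.34625413  62.33769013] [ 0.31792243 -0.68086925 -2.81771166]
```

View pics/s5.png

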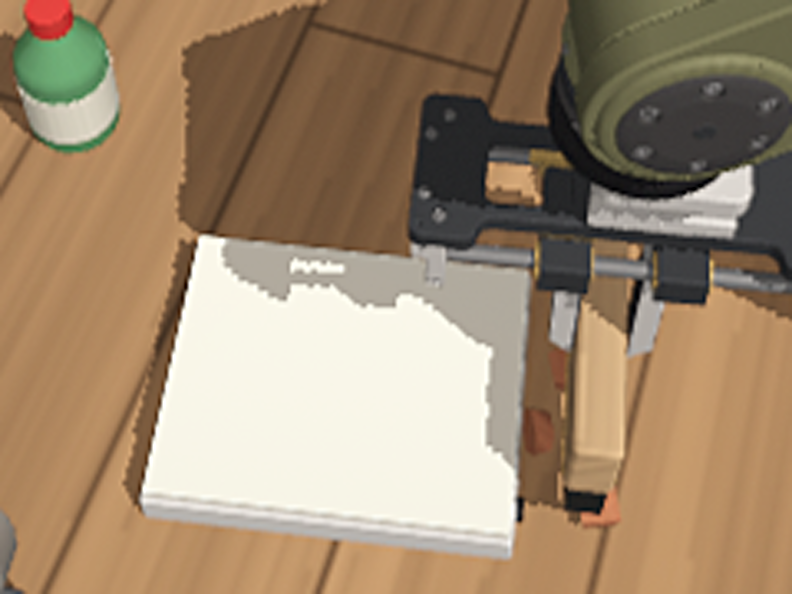

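View pics/t5.png

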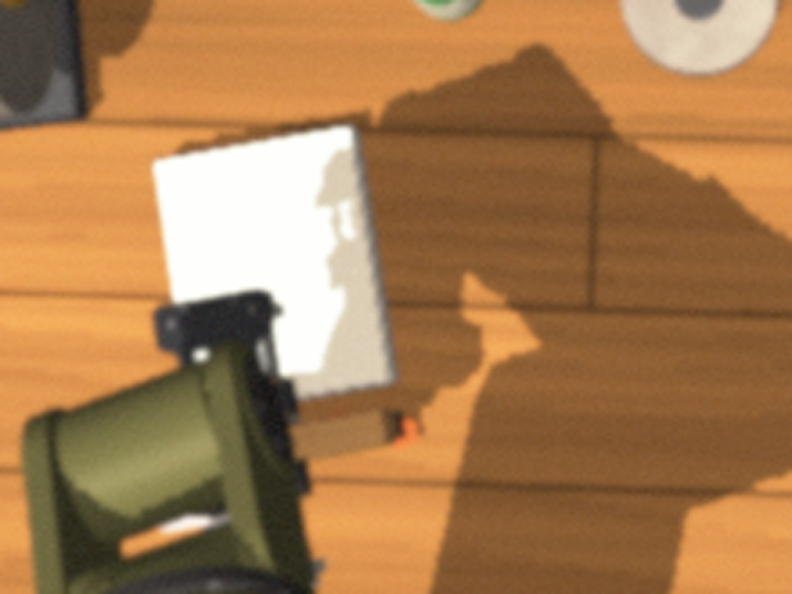

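The panel looks clear, with chips on the bench around (537,430) and (600,508) in the side crop. I'll lift the scraper and take it back to its old, empty spot.

```bash
python3 - <<'E'
from h import *
print(delta([477,-12,110],[np.pi,0,1.32]),delta([477,-12,31],[np.pi,0,1.32]))
E
```

```text
(array([-0.234 ,  0.0015, -0.0479]), array([-2.000e-03, -4.000e-04,  4.647e-01])) (array([-0.234 ,  0.0016,  0.0311]), array([-2.000e-03, -4.000e-04,  4.647e-01]))
```

```bash
python3 -m pendant '[{"claw":0.015,"delta_pos":[0,0,-0.03],"rotation":[0,0,0]},{"claw":0.015,"delta_pos":[-0.03,0,-0.048],"rotation":[0,0,0.07]},{"claw":0.015,"delta_pos":[-0.08,0,-0.048],"rotation":[0,0,0.16]},{"claw":0.015,"delta_pos":[-0.13,0.001,-0.048],"rotation":[0,0,0.26]},{"claw":0.015,"delta_pos":[-0.18,0.001,-0.048],"rotation":[0,0,0.36]},{"claw":0.015,"delta_pos":[-0.22,0.0015,-0.048],"rotation":[0,0,0.44]},{"claw":0.015,"delta_pos":[-0.234,0.0015,-0.04],"rotation":[0,0,0.4647]},{"claw":0.015,"delta_pos":[-0.234,0.0015,-0.02],"rotation":[-0.002,0,0.4647]},{"claw":0.015,"delta_pos":[-0.234,0.0015,0.0],"rotation":[-0.002,0,0.4647]},{"claw":0.015,"delta_pos":[-0.234,0.0015,0.015],"rotation":[-0.002,0,0.4647]}]' 40
python3 - <<'E'
from h import *
snap('side','s6.png',(200,230,440,470),2.5)
print(manip.read_state()['eef_pos'],manip.read_state()['wrist_force'],delta([477,-12,30.3],[np.pi,0,1.32]))
E
```

```text
clock: 9.12
eef_pos: [476.6, -11.4, 46.0]
eef_rot: [-3.141, -0.0, 1.321]
wrist_force: [0.5, -0.2, -0.8]
finger_gap: 23.6
[475.81238661 -11.39993183  44.44427018] [-0.75925101  0.58665646 -4.15542757] (array([-0.0003,  0.0013,  0.0141]), array([-0.0031, -0.0001,  0.0009]))
```

View pics/s6.png

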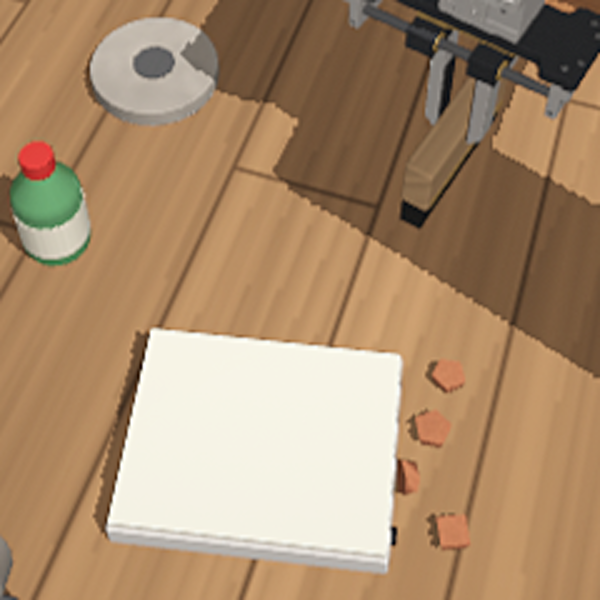

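All four chips are off the panel, but one at (407,476) in the crop seems to lean on the panel's side. I'll zoom in on it.

```bash
python3 - <<'E'
from h import *
snap('side','s7.png',(340,360,400,460),6); snap('top','t7.png',(180,250,260,310),8)
E
```

```text
(no output)
```

View pics/s7.png

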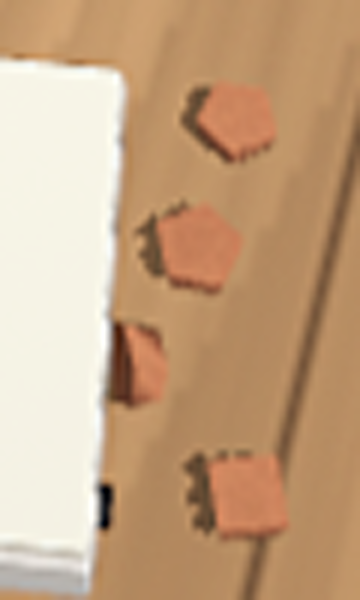

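View pics/t7.png

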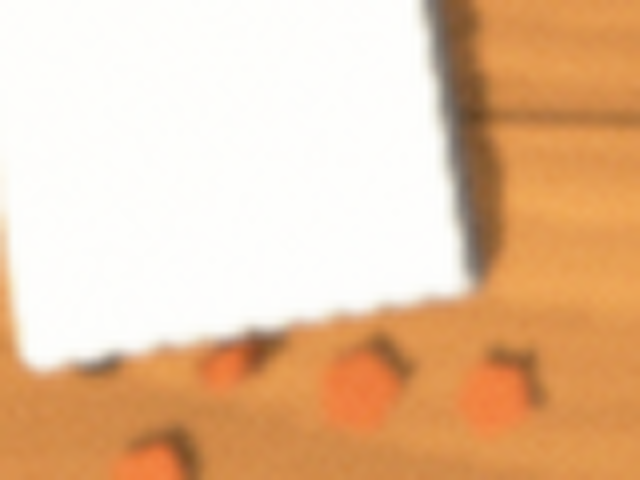

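The leaning chip is off the panel but propped against its side. There's time, so while I still hold the scraper I'll knock it away from the wall. The plan is to sweep along the wall toward panel +y, with the foot at 13 mm so it passes over the flat chips.

```bash
python3 - <<'E'
from h import *
np.set_printoptions(precision=1,suppress=True)
c=np.array([540.4,247.2]);a=0.214;ux=np.array([np.cos(a),np.sin(a)]);uy=np.array([-ux[1],ux[0]])
def pf(n,u,v,z):
    d=p2w(n,u,v,z)[:2]-c;return np.array([d@ux,d@uy])
for nm,u,v,z in [('lean',138,365,13),('leanlow',140,400,5),('leanhigh',138,330,5),('pent1',235,120,5),('pent2',200,250,5),('sq',247,495,5),('knob',104,505,5),('edge1',124,75,30),('edge2',92,545,30)]:
    print(nm,pf('side',(u+.5)/6-.5+340,(v+.5)/6-.5+360,z))
for nm,u,v,z in [('lean',228,362,13),('pent1',495,392,8),('pent2',360,388,8),('sq',150,475,8),('knob',98,362,5)]:
    print('top',nm,pf('top',(u+.5)/8-.5+180,(v+.5)/8-.5+250,z))
for py in(-30,22,95):
    t=c-165*ux+py*uy; print(py,t,delta([t[0],t[1],120],[np.pi,0,0.214]))
print(manip.read_state()['eef_pos'],manip.read_state()['joints'])
E
```

```text
lean [-96.8  14. ]
leanlow [-98.2  20.4]
leanhigh [-96.7   0.7]
pent1 [-122.   -65.7]
pent2 [-113.1  -24.5]
sq [-128.2   43.1]
knob [-90.   49.8]
edge1 [-87.7 -63.4]
edge2 [-86.6  69.4]
top lean [-96.9  13.5]
top pent1 [-121.   -65.5]
top pent2 [-112.1  -24.4]
top sq [-126.6   44. ]
top knob [-89.1  55.3]
-30 [385.5 182.8] (array([ 0.2, -0.1, -0.1]), array([-0. ,  0. ,  1.1]))
22 [374.5 233.7] (array([ 0.2, -0.2, -0.1]), array([-0. ,  0. ,  1.1]))
95 [359. 305.] (array([ 0.3, -0.2, -0.1]), array([-0. ,  0. ,  1.1]))
[476.7 -11.6  46.7] [-0.1  0.3  1.9  0.   1.   0.1]
```

```bash
python3 - <<'E'
from h import *
print(delta([386.8,191.3,110],[np.pi,0,0.214]))
E
```

```text
(array([ 0.1744, -0.1374, -0.0631]), array([-1.4000e-03,  4.0000e-04,  1.1067e+00]))
```

```bash
python3 -m pendant '[{"claw":0.015,"delta_pos":[0,0,-0.04],"rotation":[0,0,0.1]},{"claw":0.015,"delta_pos":[0.02,-0.02,-0.063],"rotation":[0,0,0.25]},{"claw":0.015,"delta_pos":[0.05,-0.04,-0.063],"rotation":[0,0,0.4]},{"claw":0.015,"delta_pos":[0.08,-0.06,-0.063],"rotation":[0,0,0.55]},{"claw":0.015,"delta_pos":[0.11,-0.08,-0.063],"rotation":[0,0,0.7]},{"claw":0.015,"delta_pos":[0.13,-0.1,-0.063],"rotation":[0,0,0.85]},{"claw":0.015,"delta_pos":[0.15,-0.12,-0.063],"rotation":[0,0,1.0]},{"claw":0.015,"delta_pos":[0.1744,-0.1374,-0.063],"rotation":[0,0,1.107]},{"claw":0.015,"delta_pos":[0.1744,-0.1374,-0.063],"rotation":[0,0,1.107]},{"claw":0.015,"delta_pos":[0.1744,-0.1374,-0.063],"rotation":[0,0,1.107]}]' 40
python3 - <<'E'
from h import *
snap('side','s8.png',(230,290,450,470),3.5)
print(manip.read_state()['eef_pos'],delta([386.8,191.3,43.3],[np.pi,0,0.214]),delta([367.2,281.2,43.3],[np.pi,0,0.214]))
E
```

```text
clock: 10.52
eef_pos: [387.1, 191.2, 110.4]
eef_rot: [-3.141, 0.0, 0.216]
wrist_force: [-0.8, -0.3, -2.6]
finger_gap: 24.0
[387.12932971 190.96063616 110.25754638] (array([-0.0002, -0.0003,  0.067 ]), array([-0.0009,  0.0004,  0.0006])) (array([-0.0002, -0.0924,  0.067 ]), array([-0.0009,  0.0004,  0.0006]))
```

View pics/s8.png

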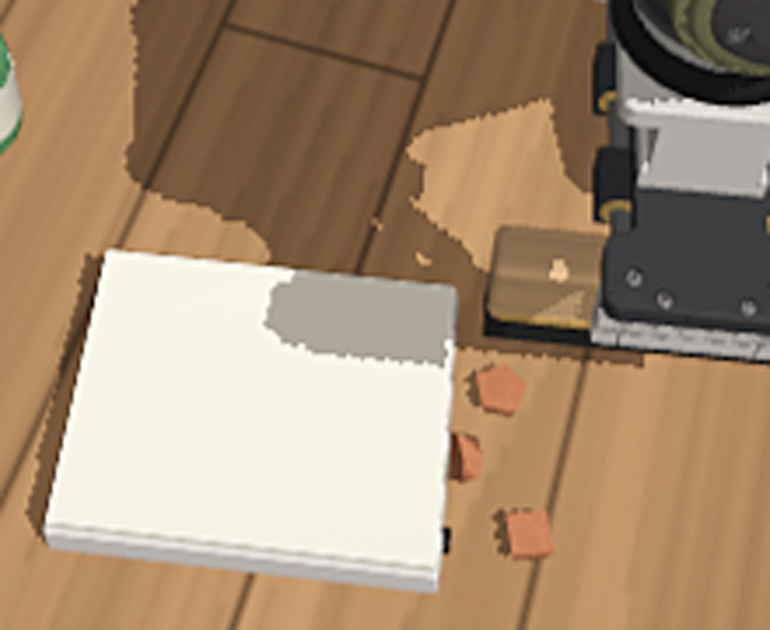

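```bash
python3 -m pendant '[{"claw":0.015,"delta_pos":[0,0,0.025],"rotation":[0,0,0]},{"claw":0.015,"delta_pos":[0,0,0.045],"rotation":[0,0,0]},{"claw":0.015,"delta_pos":[0,0,0.058],"rotation":[0,0,0]},{"claw":0.015,"delta_pos":[0,0,0.067],"rotation":[0,0,0]},{"claw":0.015,"delta_pos":[0,0,0.067],"rotation":[0,0,0]}]' 40
python3 - <<'E'
from h import *
snap('side','s9.png',(300,330,450,470),5)
print(manip.read_state()['eef_pos'],manip.read_state()['wrist_force'])
E
```

```text
clock: 11.2
eef_pos: [387.0, 190.8, 43.0]
eef_rot: [-3.141, 0.001, 0.215]
wrist_force: [0.4, 0.1, -1.0]
finger_gap: 23.5
[387.29714595 190.99105853  43.49912329] [ 0.60967245  0.43807347 -1.83306101]
```

View pics/s9.png

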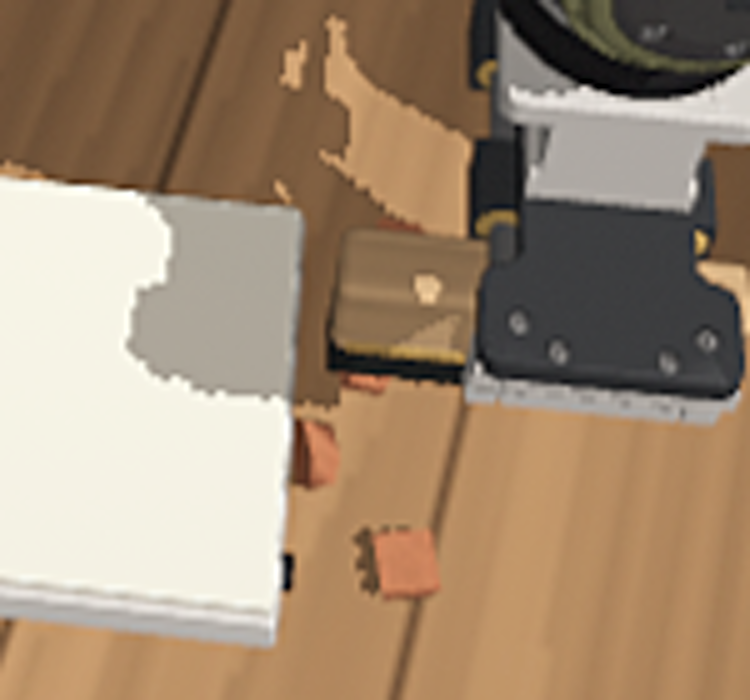

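```bash
python3 -m pendant '[{"claw":0.015,"delta_pos":[0.004,0,0],"rotation":[0,0,0]},{"claw":0.015,"delta_pos":[0.004,-0.006,0],"rotation":[0,0,0]},{"claw":0.015,"delta_pos":[0.004,-0.012,0],"rotation":[0,0,0]},{"claw":0.015,"delta_pos":[0.004,-0.018,0],"rotation":[0,0,0]},{"claw":0.015,"delta_pos":[0.004,-0.024,0],"rotation":[0,0,0]},{"claw":0.015,"delta_pos":[0.004,-0.03,0],"rotation":[0,0,0]}]' 40
python3 - <<'E'
from h import *
snap('side','s10.png',(300,330,450,470),5)
print(manip.read_state()['eef_pos'],manip.read_state()['wrist_force'])
E
```

```text
clock: 12.0
eef_pos: [384.7, 221.6, 43.5]
eef_rot: [-3.141, 0.0, 0.215]
wrist_force: [-0.5, -0.3, -1.2]
finger_gap: 23.7
[384.64565837 222.01727385  43.541072  ] [-0.32290349  1.10691979 -1.64671398]
```

View pics/s10.png

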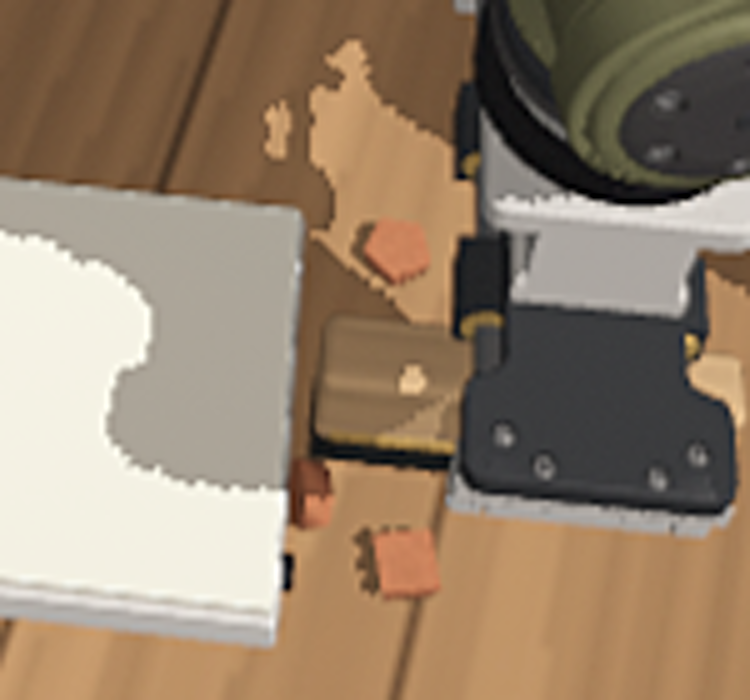

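The chip is sliding along the wall ahead of the foot, so I'll keep going.

```bash
python3 -m pendant '[{"claw":0.015,"delta_pos":[0,-0.007,0],"rotation":[0,0,0]},{"claw":0.015,"delta_pos":[0,-0.014,0],"rotation":[0,0,0]},{"claw":0.015,"delta_pos":[0,-0.021,0],"rotation":[0,0,0]},{"claw":0.015,"delta_pos":[0,-0.028,0],"rotation":[0,0,0]}]' 40
python3 - <<'E'
from h import *
snap('side','s11.png',(300,330,450,470),5)
print(manip.read_state()['eef_pos'],manip.read_state()['wrist_force'])
E
```

```text
clock: 12.55
eef_pos: [378.5, 249.9, 43.5]
eef_rot: [-3.141, 0.0, 0.215]
wrist_force: [-0.0, 0.0, -0.5]
finger_gap: 23.9
[378.44727181 250.39366715  43.59212777] [ 0.71330204 -0.24705594 -1.33805979]
```

View pics/s11.png

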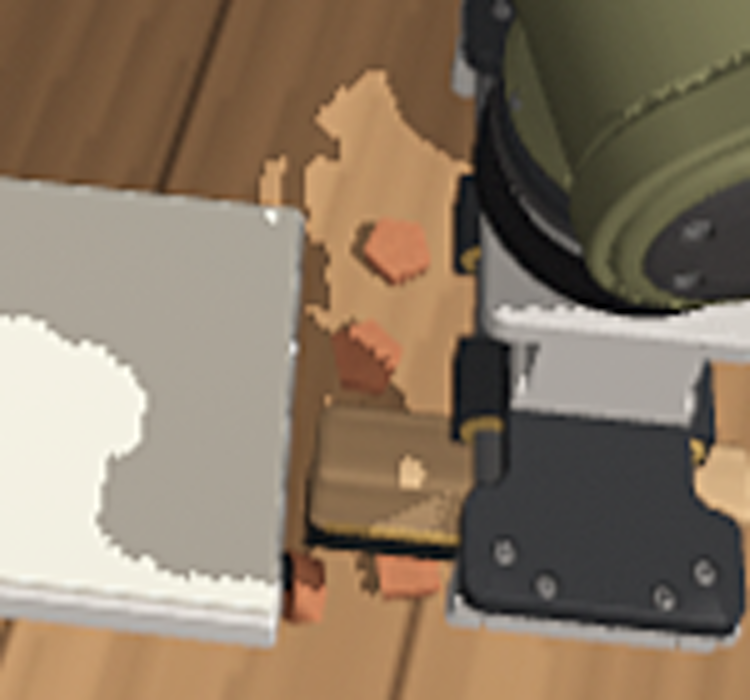

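```bash
python3 -m pendant '[{"claw":0.015,"delta_pos":[0,-0.007,0],"rotation":[0,0,0]},{"claw":0.015,"delta_pos":[0,-0.014,0],"rotation":[0,0,0]},{"claw":0.015,"delta_pos":[0,-0.021,0],"rotation":[0,0,0]},{"claw":0.015,"delta_pos":[0,-0.028,0],"rotation":[0,0,0]},{"claw":0.015,"delta_pos":[0,-0.035,0],"rotation":[0,0,0]},{"claw":0.015,"delta_pos":[0,-0.042,0],"rotation":[0,0,0]}]' 40
python3 - <<'E'
from h import *
snap('side','s12.png',(290,330,440,480),4)
print(manip.read_state()['eef_pos'],manip.read_state()['wrist_force'])
E
```

```text
clock: 13.35
eef_pos: [369.3, 291.9, 43.6]
eef_rot: [-3.14, 0.0, 0.215]
wrist_force: [-0.5, -0.2, -1.5]
finger_gap: 23.7
[369.27054149 292.43073532  43.67992089] [-0.30299567 -0.15147486 -1.94033168]
```

View pics/s12.png

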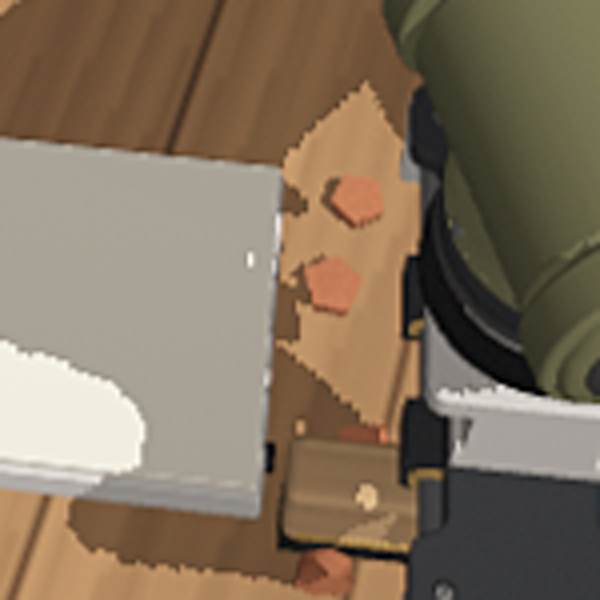

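The chip has passed the panel corner. I'll back off, rise and look.

```bash
python3 -m pendant '[{"claw":0.015,"delta_pos":[0,0.01,0],"rotation":[0,0,0]},{"claw":0.015,"delta_pos":[0,0.015,-0.02],"rotation":[0,0,0]},{"claw":0.015,"delta_pos":[0,0.015,-0.067],"rotation":[0,0,0]},{"claw":0.015,"delta_pos":[0,0.05,-0.067],"rotation":[0,0,0]},{"claw":0.015,"delta_pos":[0,0.10,-0.067],"rotation":[0,0,0]},{"claw":0.015,"delta_pos":[0,0.15,-0.067],"rotation":[0,0,0]},{"claw":0.015,"delta_pos":[0,0.15,-0.067],"rotation":[0,0,0]}]' 40
python3 - <<'E'
from h import *
snap('side','s13.png',(290,340,420,480),4)
print(manip.read_state()['eef_pos'],delta([477,-12,110],[np.pi,0,1.32]))
E
```

```text
clock: 14.28
eef_pos: [401.7, 142.9, 110.5]
eef_rot: [-3.14, -0.0, 0.211]
wrist_force: [0.7, -0.2, -1.6]
finger_gap: 23.7
[401.55522675 144.39370728 110.52721697] (array([0.0408, 0.1688, 0.0003]), array([-1.2000e-03, -1.0000e-03, -1.1077e+00]))
```

View pics/s13.png

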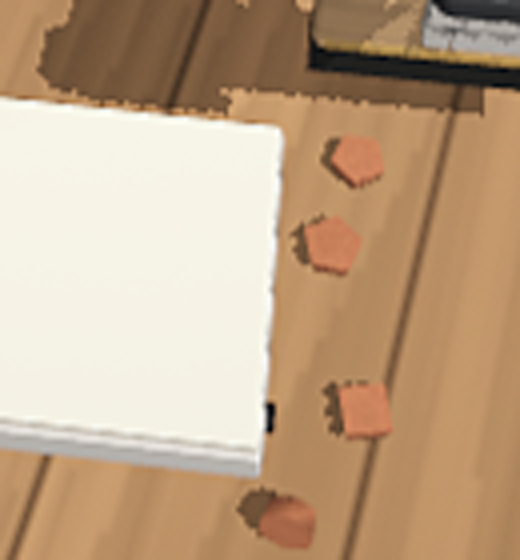

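All four chips are now on the bench and clear of the panel. The last, at (287,520), may be standing on edge, which is fine. Now to set the scraper down at its old spot.

```bash
python3 -m pendant '[{"claw":0.015,"delta_pos":[0.007,0.03,0],"rotation":[0,0,-0.16]},{"claw":0.015,"delta_pos":[0.014,0.06,0],"rotation":[0,0,-0.33]},{"claw":0.015,"delta_pos":[0.021,0.09,0],"rotation":[0,0,-0.5]},{"claw":0.015,"delta_pos":[0.028,0.12,0],"rotation":[0,0,-0.67]},{"claw":0.015,"delta_pos":[0.035,0.145,0],"rotation":[0,0,-0.84]},{"claw":0.015,"delta_pos":[0.0408,0.1688,0],"rotation":[0,0,-1.0]},{"claw":0.015,"delta_pos":[0.0408,0.1688,0.02],"rotation":[0,0,-1.1077]},{"claw":0.015,"delta_pos":[0.0408,0.1688,0.045],"rotation":[-0.001,-0.001,-1.1077]},{"claw":0.015,"delta_pos":[0.0408,0.1688,0.06],"rotation":[-0.001,-0.001,-1.1077]},{"claw":0.015,"delta_pos":[0.0408,0.1688,0.065],"rotation":[-0.001,-0.001,-1.1077]}]' 40
python3 - <<'E'
from h import *
print(manip.read_state()['eef_pos'],manip.read_state()['wrist_force'],delta([477,-12,30.3],[np.pi,0,1.32]))
E
```

```text
clock: 15.58
eef_pos: [476.8, -11.4, 44.7]
eef_rot: [-3.14, -0.0, 1.321]
wrist_force: [0.6, -0.2, -1.7]
finger_gap: 23.9
[476.75357759 -11.40980354  44.6601418 ] [ 0.57360712 -0.15434643 -1.7446998 ] (array([-0.0005,  0.0004,  0.0144]), array([-0.0013, -0.    ,  0.0006]))
```

```bash
python3 -m pendant '[{"claw":0.015,"delta_pos":[0,0,0.006],"rotation":[0,0,0]},{"claw":0.015,"delta_pos":[0,0,0.011],"rotation":[0,0,0]},{"claw":0.015,"delta_pos":[0,0,0.0138],"rotation":[0,0,0]},{"claw":0.015,"delta_pos":[0,0,0.0143],"rotation":[0,0,0]},{"claw":0.04,"delta_pos":[0,0,0.0143],"rotation":[0,0,0]},{"claw":0.07,"delta_pos":[0,0,0.0143],"rotation":[0,0,0]},{"claw":0.094,"delta_pos":[0,0,0.0143],"rotation":[0,0,0]},{"claw":0.094,"delta_pos":[0,0,0.0143],"rotation":[0,0,0]},{"claw":0.094,"delta_pos":[0,0,0.0143],"rotation":[0,0,0]},{"claw":0.094,"delta_pos":[0,0,0.0143],"rotation":[0,0,0]}]' 40
```

```text
clock: 16.82
eef_pos: [476.8, -11.4, 30.4]
eef_rot: [-3.14, -0.0, 1.321]
wrist_force: [0.0, -0.7, 0.4]
finger_gap: 79.9
```

Next, rise clear, then refine the amber glass position.

```bash
python3 -m pendant '[{"claw":0.094,"delta_pos":[0,0,0],"rotation":[0,0,0]},{"claw":0.094,"delta_pos":[0,0,-0.05],"rotation":[0,0,0]},{"claw":0.094,"delta_pos":[0,0,-0.10],"rotation":[0,0,0]},{"claw":0.094,"delta_pos":[0,0,-0.16],"rotation":[0,0,0]},{"claw":0.094,"delta_pos":[0,0,-0.20],"rotation":[0,0,0]},{"claw":0.094,"delta_pos":[0,0,-0.20],"rotation":[0,0,0]}]' 40
python3 - <<'E'
from h import *
snap('side','s14.png',(310,130,480,340),3.4); snap('top','t14.png',(380,200,480,340),5);snap('side','s14b.png',(290,340,420,480),4)
print(manip.read_state()['eef_pos'])
for p in [(605.5,-279.9),(516.3,-272.4),(426.2,-264.5)]:
  print([w2p('side',[p[0],p[1],z]).round(1).tolist() for z in (137,64)],w2p('top',[*p,137]).round(1))
E
```

```text
clock: 17.58
eef_pos: [478.0, -11.6, 233.1]
eef_rot: [3.138, -0.001, 1.321]
wrist_force: [-0.0, 0.2, -0.3]
finger_gap: 93.8
[476.52660258 -11.43343014 229.15824316]
[[356.8, 157.1], [355.0, 182.3]] [428.1 229.1]
[[395.2, 167.2], [391.5, 192.4]] [424.4 268.6]
[[435.7, 178.0], [429.9, 203.2]] [420.4 309.1]
```

View pics/s14.png

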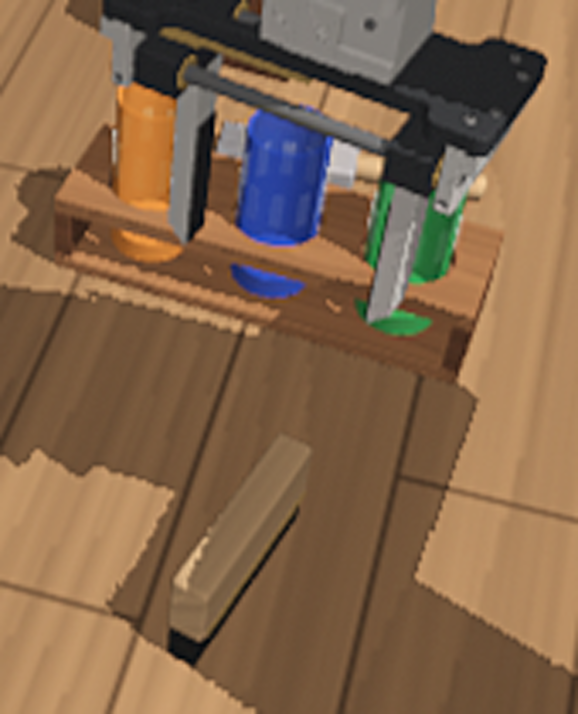

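View pics/t14.png

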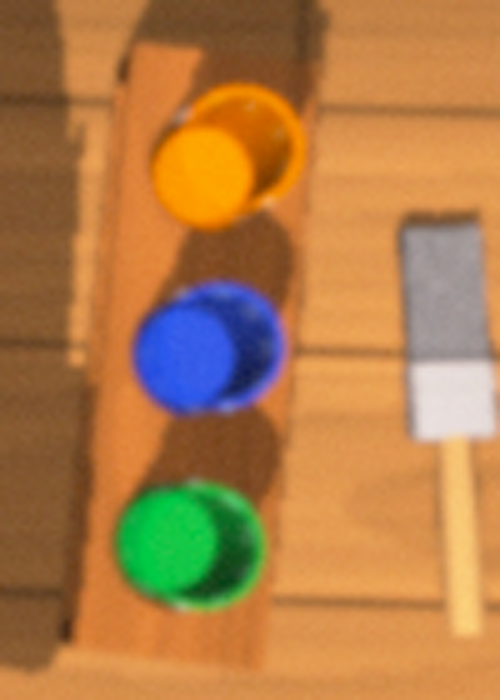

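View pics/s14b.png

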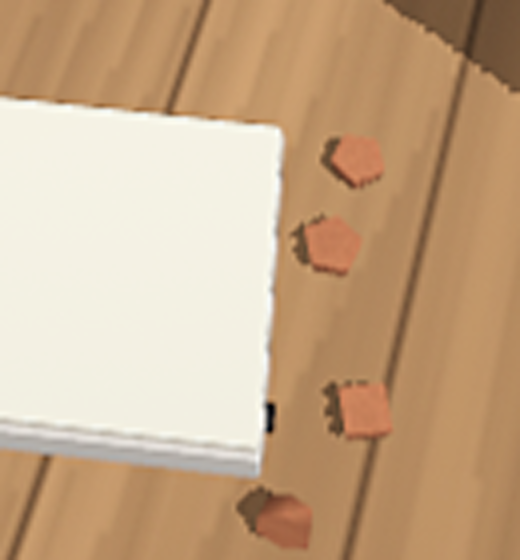

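The scraper stands released at its spot, and the panel is clear. The amber rim in the top view (428.8,228.8) matches my estimate of (605,-280). I'll move above it with the jaws across the rack.

```bash
python3 - <<'E'
from h import *
print(delta([605.5,-280,200],[np.pi,0,-0.086]))
E
```

```text
(array([-0.2283,  0.1915,  0.0286]), array([-0.0023,  0.0023,  1.4066]))
```

```bash
python3 -m pendant '[{"claw":0.094,"delta_pos":[-0.025,0.021,0],"rotation":[0,0,0.16]},{"claw":0.094,"delta_pos":[-0.05,0.042,0],"rotation":[0,0,0.33]},{"claw":0.094,"delta_pos":[-0.075,0.063,0],"rotation":[0,0,0.5]},{"claw":0.094,"delta_pos":[-0.1,0.084,0],"rotation":[0,0,0.67]},{"claw":0.094,"delta_pos":[-0.13,0.11,0],"rotation":[0,0,0.84]},{"claw":0.094,"delta_pos":[-0.16,0.135,0],"rotation":[0,0,1.01]},{"claw":0.094,"delta_pos":[-0.19,0.16,0],"rotation":[0,0,1.18]},{"claw":0.094,"delta_pos":[-0.215,0.18,0.01],"rotation":[0,0,1.35]},{"claw":0.094,"delta_pos":[-0.2283,0.1915,0.0286],"rotation":[-0.0023,0.0023,1.4066]},{"claw":0.094,"delta_pos":[-0.2283,0.1915,0.0286],"rotation":[-0.0023,0.0023,1.4066]}]' 35
python3 - <<'E'
from h import *
snap('side','s15.png',(290,60,480,250),3.1); snap('top','t15.png',(360,160,500,340),3.2)
print(manip.read_state()['eef_pos'],delta([605.5,-280,76],[np.pi,0,-0.086]))
E
```

```text
clock: 18.98
eef_pos: [604.5, -280.3, 196.4]
eef_rot: [-3.139, 0.005, -0.087]
wrist_force: [-0.9, 0.1, -0.1]
finger_gap: 94.2
[ 605.16929452 -279.44608292  199.54122536] (array([0.0005, 0.0006, 0.1235]), array([-0.0006,  0.0013,  0.0016]))
```

View pics/s15.png

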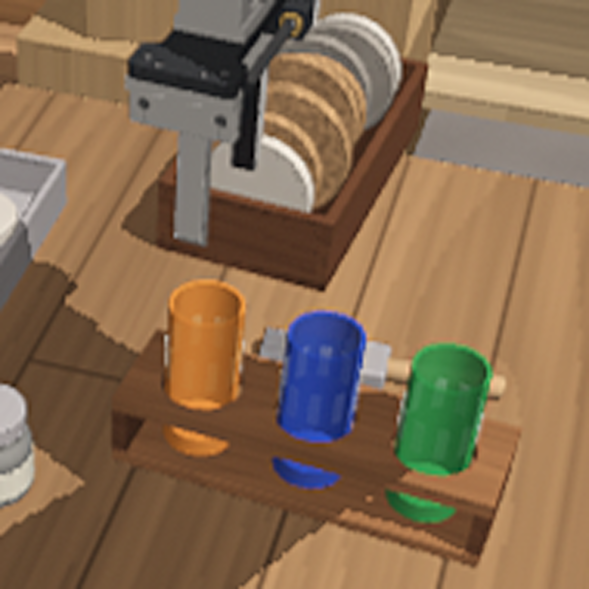

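View pics/t15.png

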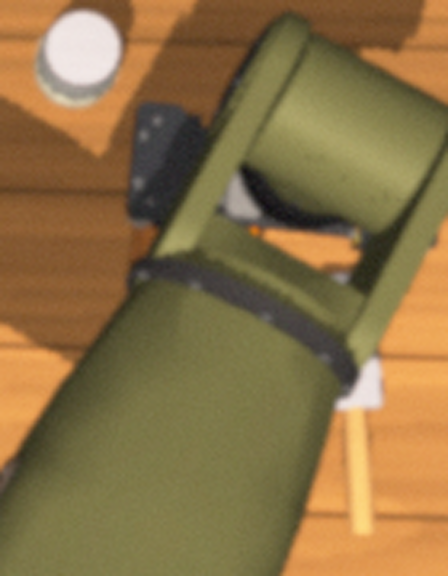

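The jaw's visible finger lines up with the amber rim, whose centre (356.5,157) matches the prediction. Descending and gripping.

```bash
python3 -m pendant '[{"claw":0.094,"delta_pos":[0.0005,0.0006,0.03],"rotation":[0,0.001,0.0016]},{"claw":0.094,"delta_pos":[0.0005,0.0006,0.06],"rotation":[0,0.001,0.0016]},{"claw":0.094,"delta_pos":[0.0005,0.0006,0.09],"rotation":[0,0.001,0.0016]},{"claw":0.094,"delta_pos":[0.0005,0.0006,0.112],"rotation":[0,0.001,0.0016]},{"claw":0.094,"delta_pos":[0.0005,0.0006,0.1235],"rotation":[0,0.001,0.0016]},{"claw":0.094,"delta_pos":[0.0005,0.0006,0.1235],"rotation":[0,0.001,0.0016]},{"claw":0.045,"delta_pos":[0.0005,0.0006,0.1235],"rotation":[0,0.001,0.0016]},{"claw":0.045,"delta_pos":[0.0005,0.0006,0.1235],"rotation":[0,0.001,0.0016]},{"claw":0.045,"delta_pos":[0.0005,0.0006,0.1235],"rotation":[0,0.001,0.0016]},{"claw":0.045,"delta_pos":[0.0005,0.0006,0.1235],"rotation":[0,0.001,0.0016]}]' 35
python3 -m pendant '[{"claw":0.045,"delta_pos":[0,0,0],"rotation":[0,0,0]},{"claw":0.045,"delta_pos":[0,0,0],"rotation":[0,0,0]},{"claw":0.045,"delta_pos":[0,0,0],"rotation":[0,0,0]}]' 35
python3 - <<'E'
from h import *
snap('side','s16.png',(290,60,480,250),3.1)
s=manip.read_state();print(s['eef_pos'],s['finger_gap'],s['wrist_force'])
E
```

```text
clock: 20.32
eef_pos: [605.5, -280.0, 76.2]
eef_rot: [-3.141, 0.0, -0.086]
wrist_force: [-0.1, -0.1, 0.5]
finger_gap: 57.5
clock: 20.7
eef_pos: [605.5, -280.0, 76.2]
eef_rot: [-3.141, 0.0, -0.086]
wrist_force: [0.5, 0.4, -0.8]
finger_gap: 54.4
[ 605.48833364 -280.01748252   76.17048044] 54.83068223937708 [ 0.71108972  1.17245896 -0.54729521]
```

View pics/s16.png

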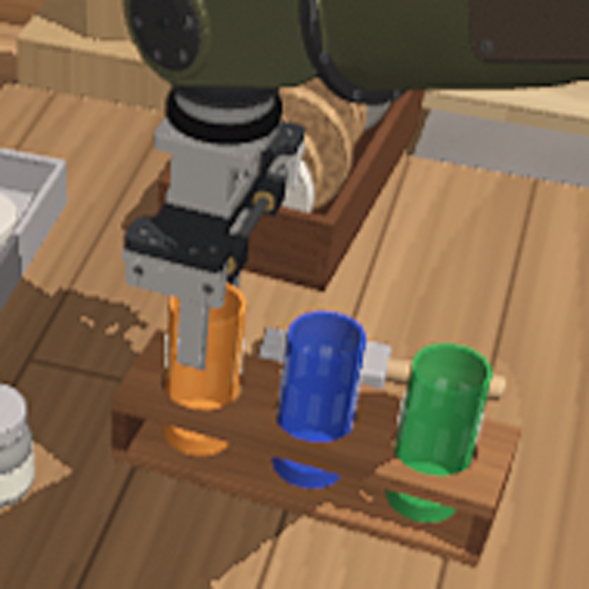

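```bash
python3 -m pendant '[{"claw":0.045,"delta_pos":[0,0,-0.008],"rotation":[0,0,0]},{"claw":0.045,"delta_pos":[0,0,-0.02],"rotation":[0,0,0]},{"claw":0.045,"delta_pos":[0,0,-0.04],"rotation":[0,0,0]},{"claw":0.045,"delta_pos":[0,0,-0.06],"rotation":[0,0,0]},{"claw":0.045,"delta_pos":[0,0,-0.085],"rotation":[0,0,0]},{"claw":0.045,"delta_pos":[0,0,-0.115],"rotation":[0,0,0]},{"claw":0.045,"delta_pos":[0,0,-0.145],"rotation":[0,0,0]},{"claw":0.045,"delta_pos":[0,0,-0.175],"rotation":[0,0,0]},{"claw":0.045,"delta_pos":[0,0,-0.2],"rotation":[0,0,0]},{"claw":0.045,"delta_pos":[0,0,-0.2],"rotation":[0,0,0]}]' 35
python3 - <<'E'
from h import *
snap('side','s17.png',(290,0,480,250),2.4)
s=manip.read_state();print(s['eef_pos'],s['finger_gap'],s['wrist_force'],s['joints'])
print([w2p('side',[605,-280,z]) for z in (337,212)])
E
```

```text
clock: 22.0
eef_pos: [605.9, -280.3, 279.3]
eef_rot: [3.14, -0.004, -0.086]
wrist_force: [0.9, -0.4, -3.3]
finger_gap: 54.7
[ 605.56800825 -280.15866163  277.08258193] 54.409516692555606 [-0.1538643   0.09910505 -2.82786269] [-4.88384818e-01  5.36197363e-01  9.75838929e-01  4.31545616e-04
  1.62825901e+00  1.16837210e+00]
[array([362.99338402,  73.16265566]), array([359.07442279, 128.48316267])]
```

View pics/s17.png

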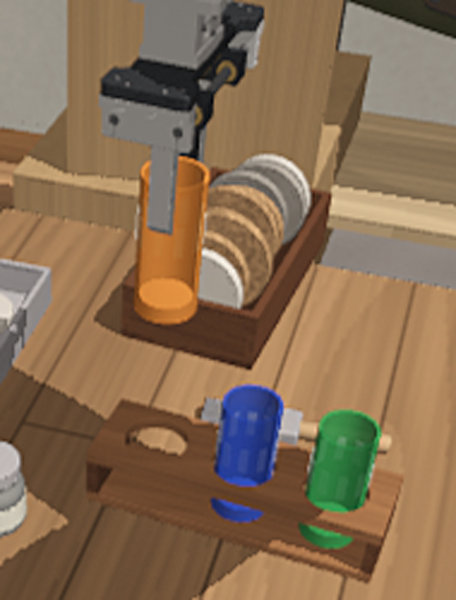

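The glass is out, held straight, with its rim at the predicted spot. Next I carry it upright to the panel, turning so the jaw axis points radially, and then tilt.

```bash
python3 - <<'E'
from h import *
print(delta([562,-60,277],[np.pi,0,1.0]),delta([540.4,247.2,277],[np.pi,0,2.0]))
E
```

```text
(array([-0.0623, -0.2156, -0.    ]), array([ 8.0000e-04, -1.2000e-03, -1.0859e+00])) (array([-1.102e-01, -5.198e-01, -1.000e-04]), array([ 1.5000e-03, -7.0000e-04, -2.0859e+00]))
```

```bash
python3 -m pendant '[{"claw":0.045,"delta_pos":[-0.003,-0.015,0],"rotation":[0,0,-0.06]},{"claw":0.045,"delta_pos":[-0.01,-0.045,0],"rotation":[0,0,-0.18]},{"claw":0.045,"delta_pos":[-0.018,-0.085,0],"rotation":[0,0,-0.34]},{"claw":0.045,"delta_pos":[-0.026,-0.125,0],"rotation":[0,0,-0.5]},{"claw":0.045,"delta_pos":[-0.035,-0.165,0],"rotation":[0,0,-0.66]},{"claw":0.045,"delta_pos":[-0.044,-0.205,0],"rotation":[0,0,-0.82]},{"claw":0.045,"delta_pos":[-0.052,-0.245,0],"rotation":[0,0,-0.98]},{"claw":0.045,"delta_pos":[-0.06,-0.285,0],"rotation":[0,0,-1.14]},{"claw":0.045,"delta_pos":[-0.067,-0.315,0],"rotation":[0,0,-1.26]},{"claw":0.045,"delta_pos":[-0.07,-0.325,0],"rotation":[0,0,-1.3]}]' 35
python3 - <<'E'
from h import *
s=manip.read_state();print(s['eef_pos'],s['eef_rot'],s['finger_gap'],s['joints'])
print(delta([540.4,247.2,277],[np.pi,0,2.0]))
E
```

```text
clock: 23.3
eef_pos: [563.1, 51.0, 276.0]
eef_rot: [-3.142, 0.0, 1.217]
wrist_force: [0.9, -0.3, -3.1]
finger_gap: 55.0
[563.06678793  51.01943753 276.00027765] [-3.14150398e+00  2.06045800e-04  1.21727748e+00] 54.96507761966023 [ 2.56646003e-02  2.83511544e-01  1.32609020e+00 -1.58705217e-04
  1.53214955e+00  3.79189601e-01]
(array([ 0.1762, -0.0892, -0.001 ]), array([-2.000e-04,  2.000e-04, -7.827e-01]))
```

```bash
python3 -m pendant '[{"claw":0.045,"delta_pos":[0.02,-0.01,0],"rotation":[0,0,-0.1]},{"claw":0.045,"delta_pos":[0.05,-0.025,0],"rotation":[0,0,-0.22]},{"claw":0.045,"delta_pos":[0.08,-0.04,0],"rotation":[0,0,-0.36]},{"claw":0.045,"delta_pos":[0.11,-0.056,0],"rotation":[0,0,-0.5]},{"claw":0.045,"delta_pos":[0.14,-0.072,0],"rotation":[0,0,-0.63]},{"claw":0.045,"delta_pos":[0.165,-0.084,0],"rotation":[0,0,-0.74]},{"claw":0.045,"delta_pos":[0.176,-0.089,0],"rotation":[0,0,-0.783]},{"claw":0.045,"delta_pos":[0.176,-0.089,0],"rotation":[0,0,-0.783]}]' 35
python3 -m pendant '[{"claw":0.045,"delta_pos":[0,0,0],"rotation":[-0.08,0,0]},{"claw":0.045,"delta_pos":[0,0,0],"rotation":[-0.2,0,0]},{"claw":0.045,"delta_pos":[0,0,0],"rotation":[-0.32,0,0]},{"claw":0.045,"delta_pos":[0,0,0],"rotation":[-0.44,0,0]},{"claw":0.045,"delta_pos":[0,0,0],"rotation":[-0.56,0,0]},{"claw":0.045,"delta_pos":[0,0,0],"rotation":[-0.68,0,0]},{"claw":0.045,"delta_pos":[0,0,0],"rotation":[-0.76,0,0]},{"claw":0.045,"delta_pos":[0,0,0],"rotation":[-0.785,0,0]},{"claw":0.045,"delta_pos":[0,0,0],"rotation":[-0.785,0,0]},{"claw":0.045,"delta_pos":[0,0,0],"rotation":[-0.785,0,0]}]' 35
python3 - <<'E'
from h import *
snap('side','s18.png',(150,140,450,480),1.7);snap('top','t18.png',(120,150,360,330),3)
s=manip.read_state();print(s['eef_pos'],s['finger_gap'],s['joints'])
print(R.from_euler('xyz',s['eef_rot']).as_matrix()[:,2])
print(w2p('side',s['eef_pos']),w2p('top',s['eef_pos']))
E
```

```text
clock: 24.3
eef_pos: [540.6, 246.6, 275.5]
eef_rot: [-3.141, 0.0, 1.999]
wrist_force: [-0.9, -0.2, -2.8]
finger_gap: 54.6
clock: 25.55
eef_pos: [541.0, 246.5, 275.8]
eef_rot: [2.358, 0.0, 1.998]
wrist_force: [0.1, 0.6, -2.5]
finger_gap: 54.7
[540.8520169  246.66123694 275.61851287] 54.862727309592415 [ 0.3332249  -0.08237804  1.92580738  0.13416958  0.52081346 -0.18376897]
[ 0.6421774   0.29271347 -0.70846807]
[300.87603133 318.22792925] [175.28517946 245.06321091]
```

View pics/s18.png

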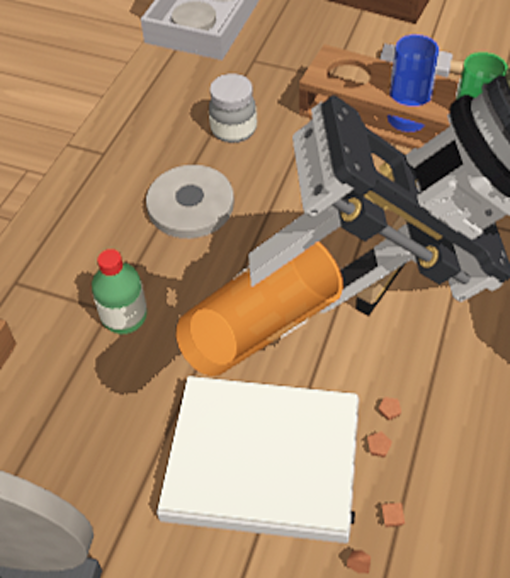

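View pics/t18.png

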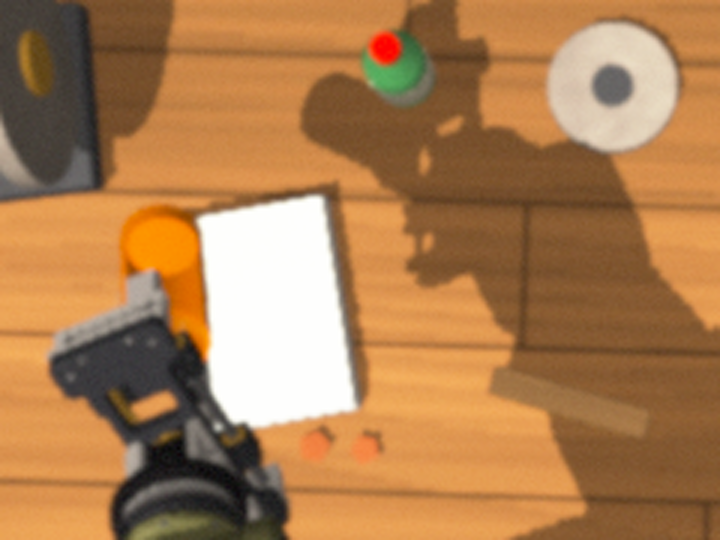

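The glass hangs centred over the panel at about 45° with its mouth up toward the gripper. Its centre is near (262,306) in the side crop and I expected (256,303). I'll hold briefly, re-check and hand in.

```bash
python3 -m pendant '[{"claw":0.045,"delta_pos":[0,0,0],"rotation":[0,0,0]},{"claw":0.045,"delta_pos":[0,0,0],"rotation":[0,0,0]},{"claw":0.045,"delta_pos":[0,0,0],"rotation":[0,0,0]},{"claw":0.045,"delta_pos":[0,0,0],"rotation":[0,0,0]}]' 35
python3 - <<'E'
from h import *
snap('side','s19.png'); 
s=manip.read_state();print(s['eef_pos'],s['finger_gap'],abs(s['qd']).max(),s['wrist_force'])
E
```

```text
clock: 26.15
eef_pos: [540.9, 246.7, 275.6]
eef_rot: [2.358, 0.0, 1.999]
wrist_force: [0.4, -0.2, -3.4]
finger_gap: 54.8
[540.85360412 246.67082387 275.64516233] 54.67308234268994 0.001266862350000337 [ 0.06115086 -0.10607782 -2.71397624]
```

View pics/s19.png

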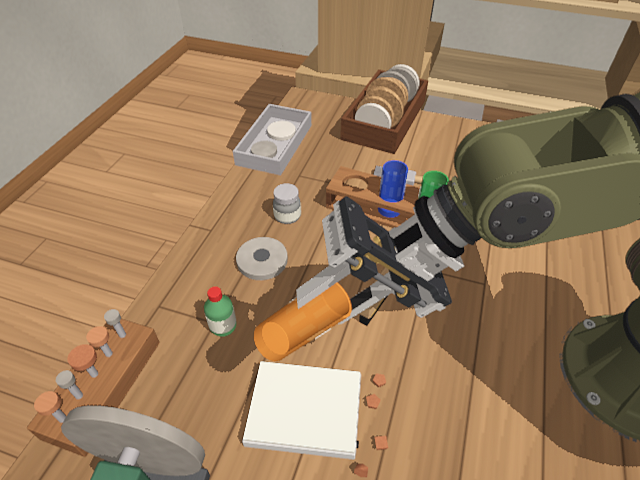

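The panel is clear, with the chips on the bench at (378,380), (372,401), (380,441) and (360,470). The amber glass is tilted and steady, and blue and green are still in the rack.

```bash
python3 -c "
from cell import manip
print(manip.sign_off())"
```

```text
the job is handed in; nothing more can be done
None
```

The job is done and was handed in at about 26 s.

**Chips and scraper:** One wipe toward the robot cleared all four chips off the panel. One chip ended up leaning against the panel's side, so I used the scraper to push it along the wall past the corner. The last pictures show all four on the bench, clear of the panel, though that chip looks to be standing on edge rather than lying flat. The scraper is back at its original spot on the bench, upright and released.

**Amber glass:** I drew it straight up out of the rack. It is held over the panel middle with the tool at (541, 247, 276) mm and at rest. It is tipped 45° with its mouth higher, and its lowest point is about 180 mm above the panel.

**Last checks:**
- **Grip:** the finger opening read about 54.7 mm and stayed steady. That is slightly under the nominal 56 mm, but the pictures showed no slip.
- **Forces:** wrist forces at every check stayed below 5 N.
- **Other objects:** the blue and green glasses are still in the rack and nothing else looks moved. In the last side view the arm partly hides the green glass and covers the scraper's spot. I last saw the scraper in the top view just before that.

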